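Rest the seed spatula in its tray and give it a shot of disinfectant

ROBOT

A 7-joint arm with a two-finger parallel gripper is mounted at the origin on the work surface. World frame = base frame: x ahead of the robot, y to its left, z up, the work surface at z = 0. Lengths are in mm, angles in degrees, forces in N, time in s.
With the tool pointing down it reaches from about 400 to 925 mm from the base axis. Payload 5.6 kg.
Tool frame: the origin (TCP) lies between the finger pads; the fingertips stand 19 mm ahead of it and the grasp point (between the pads) is the TCP (r.tips_ahead is the distance from the TCP to the fingertips, in mm); z points along the fingers, y is the line along which they close (so a half turn about z gives the same grasp; the last joint's range is limited). The gripper opens to 85 mm and grips with 20 to 120 N. Pads are 22 mm wide; open, the fingers measure 114 mm over their backs; the gripper's body (76 mm by 85 mm) begins 54 mm behind the grasp point. The pads swing forward as they close: fully open they stand 13 mm farther back than shut.
Start: joints at [-73.453, 26.786, -0.665, 91.828, 0.344, 61.387, -3.226], TCP at [211.774, 614.54, 250.29] pointing down, gripper open.
Joint ranges: [-144.91, 144.91], [-17.63, 115.5], [-89.93, 88.59], [15.96, 139.68], [-74.01, 254.01], [8.47, 105.57], [-167.45, 167.45]. Speed limits (degrees/s): [147.25, 147.25, 180, 180, 180, 180, 180].

INTERFACE

Orientations are given as [roll, pitch, yaw] about the fixed x, y, z axes, in that order (R = Rz(yaw) Ry(pitch) Rx(roll)).
In Python, from cell import r gives the robot as it stands. The module is installed in compiled form; this text tells all that it offers.
- The arm moves only by the shell command python3 -m jog 'ROWS'. ROWS is JSON, a list of rows, each a list of 7 numbers: the turn, a rotation vector about the tool's x, y, z in rad, then the shift along the tool's x, y, z in cm, then the finger opening in cm, from 0 to 8.54. In form: [[ax, ay, az, x, y, z, jaw], ...]. A call has 1 to 20 rows; each row shifts and turns the commanded pose from where the row before left it, along the tool's axes as they then stand; what a row does not reach is not made up. A row lasts 1/10 s, in which the tool goes at most 50 mm and 8.59 degrees, less where a joint would pass 70% of its speed; a pose out of reach is approached as far as the arm can. A call with a gripper value outside its range is refused whole. The fingers move at their own pace and stop on an object; the grip force is fixed at half the most. Time passes only in rows, so rows that do not move let the fingers close. It gives the time, the measured TCP pose, the force, the opening and the grip force at its end, in the units of the state.
- r.sense(): the state, without advancing time (a new reading comes with each control period).
- r.snapshot(name): name is "scene" or "top" or "wrist"; returns (picture, depth): 384x512x3 uint8, red, green, blue; 384x512 float32, mm along the optical axis (not along the pixel's ray), 0 where there is no reading.
- r.camera_info(name): a dict with "fx", "fy", "cx", "cy" (pixels), "eye" and "orientation" of the camera in the world; the wrist camera has in their place "hand_eye" (4x4, takes a point from camera to tool coordinates, whose origin is the TCP and whose axes are the flange's). Camera axes: x right, y up, looking along -z (the intrinsics and any distortion apply to the point x, -y, -z); pixel columns grow to the right and rows downward; lengths in mm; the calibration is good to about 2 mm. A picture is of the moment at which its call begins: read the wrist's pose just before it. camera_info takes no time and is no camera call.
- r.job_done(): hands the job in; it is judged then, once.
Trained networks look in the newest picture that a camera, given by its name, has taken for a name from the list of things; names that differ only in an ending like _2 or _b are one class to them, and where a whole thing is asked for, a point or a joint stands for the part that bears it (a point fixed in the world has none). Each returns a list of dicts, best first, with "p" (0 to 1); they miss things now and then, are a little off and sometimes report something else, mostly with a low value. They report only what shows in the picture. A call takes as long as a camera call. They do not tell look-alikes from the thing itself.
- r.find_in(camera, label): "pixel" ([column, row] in pixels, amid what is visible of it).
- r.landmark_of(camera, label): "pixel" ([column, row] in pixels: a listed point, or the origin of a listed thing).
The state is a dict: "time": time; "qpos": joint angles; "dq": joint speeds; "tau": joint torques, N m; "ee_pos": TCP position; "tcp_rot": TCP orientation; "contact_force": force on the tool from outside, world axes, zero at the start; "ft_torque": the same for the moment, N m; "grip_width": opening from 0.0 (shut) to 1.0 (fully open); "gripper_force": force on a finger pad.
Only numpy, scipy, OpenCV 4.12 (cv2) and the standard library are available. Lean on these libraries where they do the work, as an engineer would, in place of code of your own. Each camera call takes 0.05 s, during which the arm holds its last target. There are 200 camera calls.

TASK

Lay the seed spatula flat and straight in the wide, empty compartment of the white tray, blade towards the spray can, and let go of it. Then press the spray can's cap right down, keep it down for about half a second, and let it spring back up; push only as hard as the cap needs, since the can is merely clamped. Leave the brush, dish, sieve and seed packets where they are.

Things in the scene. Friction and masses are not known exactly. Their poses are not given: they have to be found in the camera images.
- spatula: Loose seed spatula lying flat on the bench, 160 mm long, 80 g. Origin on its underside near the balance point; +x to the blade, z up. Black handle 15 mm wide (y), 18 mm high, x = -55 to +35 mm; thin neck; flat steel blade 36 mm wide, 3 mm thick, x = 50 to 105 mm. Underside all in one plane. Grip the handle across y near the origin.
- spatula_tip (a point): Middle of the blade's front edge, 105 mm from the spatula's origin.
- tray: White open tray fixed to the bench, 200 (x) by 136 mm (y); origin under its centre at bench level, +x to the end where the spray can stands. Floor 4 mm thick; walls 4 mm thick, tops 14 mm above the bench. Two compartments along x, 192 mm long inside: wide (y -14 to +64 mm, empty, for the spatula) and narrow (y -64 to -18 mm, holds the brush).
- lane (a point): Middle of the floor of the wide empty compartment, 4 mm above the bench; axes as the tray's. The spatula lies right when its +x agrees with this +x; centred, its origin is then 25 mm towards -x from here.
- stand: Clamp stand fixed beyond the tray's +x end, gripping an upright aluminium spray can (radius 26 mm) in a ring. Origin at bench level on the can's axis, z up, nozzle to -x; dark foot 76 mm square, 12 mm high; thin post at x = 33 mm up to 117 mm. Pushing the can, cap or stand with over 25 N is too much for the clamp.
- cap (a joint): Travel of the spray can's cap, m: 0 up, grows as it is pushed straight down, 0.007 fully down (hard stop). Its spring needs about 4 N to start and about 8.5 N fully down, and lifts the cap again when released.
- brush: Sample brush about 160 mm long with a pale handle, loose, lying in the tray's narrow compartment, origin under its middle. Leave alone.
- dish: Small white dish, 66 mm across, 18 mm high, loose on the bench between the tray and the spatula. Origin under its centre. Leave alone.
- sieve: Small round steel sieve pan, 100 mm across, 40 mm high, loose on the bench ahead of the dish. Origin under its centre. Leave alone.
- packets: Brown stack of seed packets, 90 x 65 x 40 mm, loose on the bench at the robot's left. Origin under its centre. Leave alone.
- spray_axis (a point): Point on the can's and the cap's vertical axis, at the ring clamp, 80 mm above the bench. Above it is the white push cap: a cylinder of radius 14 mm, flat top centred on the axis, small spout to -x. The can is clamped at a different height each time: the cap's top is anywhere from 143 to 184 mm above the bench and is not measured.
Not all that is in view belongs to the job. Of the things like the stand, leave any that is green; of the rest the smaller one is meant. There is more than one size of the spatula; the one meant has the size given above.

How it is judged:
By the outcome, as a careful person would: the job done as asked, in the order asked, and still so for the second after the job is handed in, with the robot touching nothing.
It also fails if it takes over 45 s, if anything falls off the work surface, if the arm or the gripper's body presses on something with over 40 N, if the wrist force passes 120 N, or if a joint passes its speed limit or range.

## Working session

There is one attempt and no reset: what is moved stays moved. The work goes in short steps, Python scripts to look and compute and a shell command to move; the robot and the scene stay as the last step left them, time stands still between calls to the robot, and variables do not carry over. Pictures are saved under pics/ and viewed, at most 13 in all, crops included, and the job is handed in when it is done.

```bash
mkdir -p pics; cat > h.py <<'E'
import numpy as np, cv2
from scipy.spatial.transform import Rotation as R
from cell import r
def pose():
    s=r.sense(); T=np.eye(4); T[:3,:3]=R.from_euler('xyz',s['tcp_rot'],degrees=True).as_matrix(); T[:3,3]=s['ee_pos']; return T
def cam(n):
    c=r.camera_info(n)
    if 'hand_eye' in c: T=pose()@np.array(c['hand_eye'])
    else:
        T=np.eye(4); o=np.array(c['orientation'],float)
        T[:3,:3]=o if o.shape==(3,3) else R.from_euler('xyz',o,degrees=True).as_matrix(); T[:3,3]=c['eye']
    return c,T
def world(px,d,c,T):
    px=np.atleast_2d(px).astype(float); d=np.ravel(d)
    p=np.c_[(px[:,0]-c['cx'])/c['fx']*d,-(px[:,1]-c['cy'])/c['fy']*d,-d]
    return p@T[:3,:3].T+T[:3,3]
def onplane(px,z,c,T):
    a=world(px,[1.],c,T)[0]; o=T[:3,3]; v=a-o; return o+v*(z-o[2])/v[2]
def shot(n,f=None):
    c,T=cam(n); im,d=r.snapshot(n)
    if f: cv2.imwrite('pics/'+f,im[:,:,::-1])
    return im,d,c,T
E
python3 - <<'E'
from h import *
print(r.sense()); 
for n in("scene","top"):
    im,d,c,T=shot(n,n+'1.png'); print(n,c)
    for l in("spatula","spatula_tip","tray","lane","stand","spray_axis","cap","brush","dish","sieve","packets"):
        for f in("find_in","landmark_of"):
            for q in getattr(r,f)(n,l)[:4]:
                u,v=np.clip(np.round(q['pixel']).astype(int),0,[511,383]); 
                print(l,f[:4],np.round(q['pixel'],1),round(q['p'],2),world([u,v],d[v,u],c,T)[0].round(0))
E
```

```text
{'time': 0.0, 'qpos': array([-73.45304894,  26.83504419,  -0.66383285,  91.88418965,
         0.34200037,  61.38824685,  -3.2269799 ]), 'dq': array([-0.01057041, -0.09218677, -0.00211018,  0.00496871, -0.06903805,
        0.08117859, -0.07216075]), 'tau': array([ 4.00870304e-04, -5.32383728e+01,  2.15423957e-02, -2.51305014e+01,
        1.13800820e-02,  7.95207219e-03, -1.36278888e-05]), 'ee_pos': array([211.61740069, 613.99431028, 249.3255128 ]), 'tcp_rot': array([-1.79894680e+02,  6.20854866e-03,  1.60982753e+02]), 'contact_force': array([0.43483157, 0.92461409, 0.13077002]), 'ft_torque': array([-0.0734859 , -0.00015532, -0.00048082]), 'gripper_force': 0.0, 'grip_width': 0.9968017093004335}
scene {'fx': 452.7297407721074, 'fy': 452.7297407721074, 'cx': 255.09367571294075, 'cy': 199.86396523813974, 'eye': array([1476.39705768,  854.75270286,  988.64045893]), 'orientation': array([ 53.82135386,   0.25958092, 130.56422164])}
spatula find [229.9 150.5] 0.63 [ 244. -350.    0.]
spatula find [226.7 194.4] 0.57 [ 493. -132.    1.]
spatula land [219.5 159.4] 0.54 [ 350. -307.   20.]
spatul
[... 804 characters left out ...]
6.8 290.2] 0.67 [834. 231.  16.]
stand land [293.6 278.6] 0.61 [695. 330.  17.]
spray_axis find [237.4 269.3] 0.83 [836. 236. 104.]
spray_axis find [262.6 234.6] 0.74 [657. 180.  79.]
spray_axis find [295.5 266.3] 0.66 [694. 334.  72.]
spray_axis land [261.7 228.9] 0.93 [657. 176. 100.]
spray_axis land [296.6 255.8] 0.71 [691. 333. 108.]
spray_axis land [238.9 257.3] 0.6 [829. 239. 146.]
cap find [237.5 234.6] 0.65 [809. 218. 199.]
cap find [297.6 244. ] 0.57 [680. 326. 142.]
cap find [261.4 210.9] 0.56 [652. 167. 162.]Traceback (most recent call last):
  File "<stdin>", line 7, in <module>
ValueError: it knows: brush, dish, lane, packets, sieve, spatula, spatula_tip, spray_axis, stand, tray
```

```bash
python3 - <<'E'
from h import *
for n in("top",):
    im,d,c,T=shot(n,n+'1.png'); print(n,c)
    for l in("spatula","spatula_tip","tray","lane","stand","spray_axis","brush","dish","sieve","packets"):
        for f in("find_in","landmark_of"):
            for q in getattr(r,f)(n,l)[:4]:
                u,v=np.clip(np.round(q['pixel']).astype(int),0,[511,383]); 
                print(l,f[:4],np.round(q['pixel'],1),round(q['p'],2),world([u,v],d[v,u],c,T)[0].round(0))
E
```

```text
top {'fx': 346.5890126061897, 'fy': 346.5890126061897, 'cx': 254.55645350520325, 'cy': 187.44859781628887, 'eye': array([ 378.33677879,   36.58849839, 1093.79836496]), 'orientation': array([ 10.35884756,  -0.90330434, -88.48218669])}
spatula find [363.6 296.8] 0.92 [ 250. -317.    4.]
spatula find [304.9 217.1] 0.87 [ 488. -137.    6.]
spatula find [262.1 138.3] 0.52 [743.   5.   7.]
spatula land [365.7 271.9] 0.77 [ 325. -320.   20.]
spatula land [315.3 230.4] 0.54 [ 447. -166.   17.]
spatula_tip find [367.6 294.6] 0.83 [ 256. -328.    7.]
spatula_tip find [305. 215.] 0.81 [ 494. -137.    6.]
spatula_tip land [297.7 205.5] 0.75 [ 523. -115.    2.]
spatula_tip land [366.  319.1] 0.74 [ 185. -322.   -0.]
tray find [205.1 215.3] 0.6 [485. 178.   6.]
tray find [308.1 219.2] 0.19 [ 482. -146.    5.]
tray land [210.1 214. ] 0.65 [488. 162.   9.]
lane find [211.3 161. ] 0.75 [629. 153. 128.]
lane find [205.3 214.1] 0.74 [488. 178.   5.]
lane land [198.3 213.3] 0.76 [491. 200.   5.]
stand find [213.2 163.6] 0.9 [621. 147. 124.]
stand find [195.8 110.7] 0.79 [773. 202. 141.]
stand land [164.
[... 306 characters left out ...]
0.62 [649. 307. 102.]
spray_axis land [211.4 160.4] 0.95 [631. 153. 130.]
spray_axis land [194.4 104.3] 0.9 [789. 207. 155.]
spray_axis land [157.8 153.3] 0.8 [652. 311. 111.]
spray_axis land [221.2 212.4] 0.4 [495. 128.  13.]
brush find [223.7 214.9] 0.64 [487. 119.   4.]
brush land [223.3 211.9] 0.78 [495. 121.  13.]
dish find [261.1 216.4] 0.8 [487.   2.   3.]
dish find [304.8 216.3] 0.29 [ 491. -136.    7.]
dish land [262.3 219.9] 0.69 [475.  -2.   2.]
sieve find [263.7 139. ] 0.62 [740.  -2.   5.]
sieve land [261.8 142.5] 0.69 [730.   4.   4.]
packets find [137.1 221.8] 0.57 [455. 378.  38.]
packets land [139.  219.2] 0.82 [464. 372.  39.]
packets land [198.9 212.2] 0.2 [494. 198.   3.]
```

View pics/scene1.png

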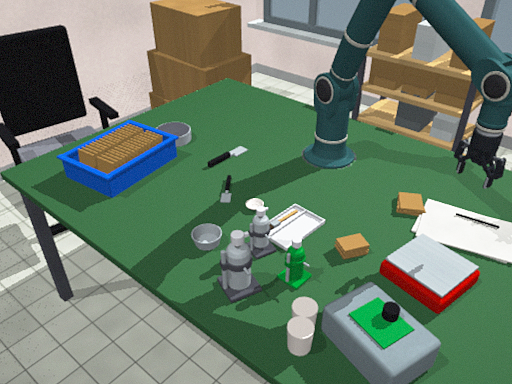

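View pics/top1.png

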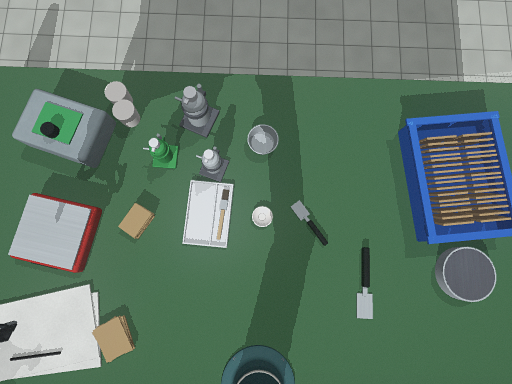

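Candidate stands in top view: green (162,153), small grey (212,163), big grey (198,108). The small grey one at the tray's end fits. Candidate spatulas: (310,222) at about 165 mm and (366,285) at about 225 mm. The first fits 160 mm. I'll check both choices in a crop.

```bash
python3 - <<'E'
from h import *
im,d,c,T=shot("top")
cr=im[85:325,150:390,::-1]; cv2.imwrite('pics/crop1.png',cv2.resize(cr,(600,600),interpolation=cv2.INTER_CUBIC))
for a,b in(((297,205),(326,243)),((365,319),(366,248))):
    p,q=onplane(a,2,c,T),onplane(b,15,c,T); print(p.round(),q.round(),np.linalg.norm((p-q)[:2]))
for n,(u0,u1,v0,v1) in {'spA':(285,335,195,250)}.items():
    sub=im[v0:v1,u0:u1].astype(int); lum=sub.sum(2)
    for nm,m in(('black',lum<90),('steel',(sub[...,0]>110))):
        vv,uu=np.nonzero(m); print(nm,len(uu),uu.min()+u0,uu.max()+u0,vv.min()+v0,vv.max()+v0)
# tray: white region
uu,vv=np.meshgrid(np.arange(180,236),np.arange(176,252)); sub=im[176:252,180:236].astype(int)
m=((sub.min(2)>120)).astype(np.uint8); k,lab,st,_=cv2.connectedComponentsWithStats(m); i=1+st[1:,4].argmax()
pts=np.c_[uu[lab==i],vv[lab==i]]; box=cv2.boxPoints(cv2.minAreaRect(pts.astype(np.float32)))
P=np.array([onplane(b,14,c,T) for b in box]); print(box,P.round(),np.linalg.norm(np.diff(P,axis=0),axis=1),P.mean(0))
E
```

```text
[ 526. -112.    2.] [ 408. -200.   15.] 146.83949360846736
[ 186. -318.    2.] [ 396. -324.   15.] 210.66117056016802
black 12 307 327 222 244
steel 199 291 308 200 221
[[181.87895 243.12991]
 [188.78313 178.69107]
 [233.16649 183.44644]
 [226.26231 247.88528]] [[396. 243.  14.]
 [598. 234.  14.]
 [587.  93.  14.]
 [385. 107.  14.]] [202.39873404 141.64522849 202.19863193] [491.63988105 169.16719614  14.        ]
```

View pics/crop1.png

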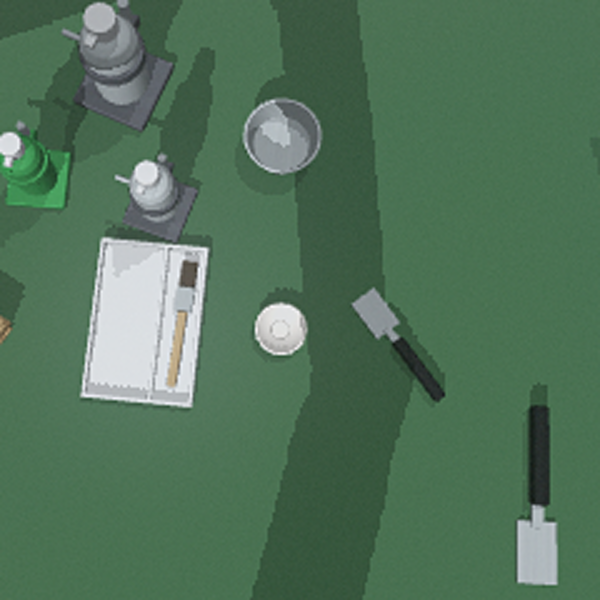

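The crop confirms the spatula (black handle at crop (418,370), blade at (375,313)), the small grey stand at (158,195), and the tray's wide compartment on the left with the brush on the right. Next I move over the spatula.

```bash
python3 -m jog '[[0,0,0,-3.6,-3.14,0,8.5],[0,0,0,-3.6,-3.14,0,8.5],[0,0,0,-3.6,-3.14,0,8.5],[0,0,0,-3.6,-3.14,0,8.5],[0,0,0,-3.6,-3.14,0,8.5],[0,0,0,-3.6,-3.14,0,8.5],[0,0,0,-3.6,-3.14,0,8.5],[0,0,0,-3.6,-3.14,0,8.5],[0,0,0,-3.6,-3.14,0,8.5],[0,0,0,-3.6,-3.14,0,8.5],[0,0,0,-1.34,-4.46,0,8.5],[0,0,0,-1.34,-4.46,0,8.5],[0,0,0,-1.34,-4.46,0,8.5],[0,0,0,-1.34,-4.46,0,8.5],[0,0,0,-1.34,-4.46,0,8.5],[0,0,0,-1.34,-4.46,0,8.5],[0,0,0,-1.34,-4.46,0,8.5],[0,0,0,-1.34,-4.46,0,8.5]]' && python3 -m jog '[[0,0,0.144,0,0,0,8.5],[0,0,0.144,0,0,0,8.5],[0,0,0.144,0,0,0,8.5],[0,0,0.144,0,0,0,8.5],[0,0,0.144,0,0,0,8.5],[0,0,0.144,0,0,0,8.5],[0,0,0.144,0,0,0,8.5],[0,0,0.144,0,0,0,8.5],[0,0,0.144,0,0,0,8.5],[0,0,0.144,0,0,0,8.5],[0,0,0.144,0,0,0,8.5],[0,0,0.144,0,0,0,8.5],[0,0,0.144,0,0,0,8.5],[0,0,0.144,0,0,0,8.5],[0,0,0.144,0,0,0,8.5],[0,0,0,0,0,0,8.5]]'
python3 - <<'E'
from h import *
print(r.camera_info("wrist"))
im,d,c,T=shot("wrist","w1.png")
for l in("spatula","spatula_tip"):
    for q in r.landmark_of("wrist",l)[:3]:
        print(l,q,onplane(q['pixel'],0 if l=="spatula" else 3,c,T).round(1))
E
```

```text
time: 3.6
ee_pos: [434.7, -173.7, 250.8]
tcp_rot: [180.0, 0.1, 161.0]
contact_force: [1.6, 0.4, 0.7]
grip_width: 0.992
gripper_force: 0.0
time: 5.2
ee_pos: [435.0, -171.8, 250.4]
tcp_rot: [180.0, -0.0, 37.2]
contact_force: [0.1, 0.5, -0.2]
grip_width: 0.991
gripper_force: 0.0
{'fx': 344.5002470083571, 'fy': 344.5002470083571, 'cx': 261.3670551126613, 'cy': 191.9120755128367, 'hand_eye': array([[-3.20919864e-04,  9.48845525e-01,  3.15740506e-01,
         8.00282783e+01],
       [ 9.99999308e-01, -5.27676144e-05,  1.17497739e-03,
         9.61934978e-01],
       [ 1.13153291e-03,  3.15740665e-01, -9.48844852e-01,
        -1.23619513e+02],
       [ 0.00000000e+00,  0.00000000e+00,  0.00000000e+00,
         1.00000000e+00]])}
spatula {'pixel': [303.4, 289.2], 'p': 0.65} [ 329.  -319.6    0. ]
spatula {'pixel': [266.1, 139.9], 'p': 0.6} [ 450.7 -167.1    0. ]
spatula_tip {'pixel': [265.1, 35.4], 'p': 0.95} [ 532.6 -103.1    3. ]
spatula_tip {'pixel': [236.1, 359.8], 'p': 0.73} [ 189.2 -316.1    3. ]
```

View pics/w1.png

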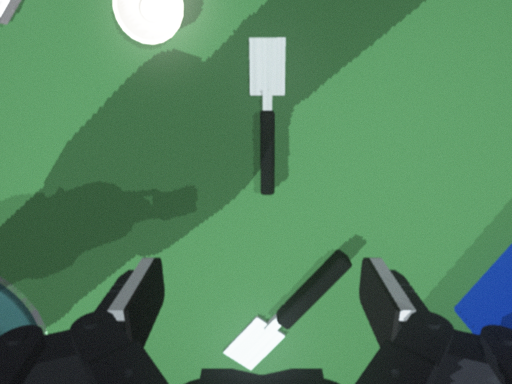

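The wrist view shows the spatula nearly aligned with the tool: blade edge at about (267,37), handle end at (267,193). I'll fit its axis.

```bash
python3 - <<'E'
from h import *
im,d,c,T=shot("wrist")
uu,vv=np.meshgrid(np.arange(512),np.arange(384)); lum=im.astype(int)
roi=(uu>240)&(uu<295)&(vv>28)&(vv<200)
h=roi&(lum.max(2)<60)&(vv>105); b=roi&(lum.min(2)>150)
for n,m,z in(('h',h,18),('b',b,3)):
    P=np.array([onplane(p,z,c,T) for p in np.c_[uu[m],vv[m]]])[:,:2]
    rc=cv2.minAreaRect(P.astype(np.float32)); print(n,m.sum(),P.mean(0).round(1),rc)
    print(' depthz',np.median(world(np.c_[uu[m],vv[m]],d[m],c,T)[:,2]))
    if n=='h': ph=np.array(rc[0])
    else: pb=np.array(rc[0])
v=pb-ph; a=np.degrees(np.arctan2(v[1],v[0])); u=v/np.hypot(*v); L=np.hypot(*v)
print("yaw",a,"dist",L,"origin by handle",ph+10*u)
o=ph+10*u; dl=np.r_[o,0]-T[:3,3]; print("tool shift mm",T[:3,:3].T@dl, "yaw now",r.sense()['tcp_rot'])
E
```

```text
h 1036 [ 443.7 -173.3] ((441.6029357910156, -174.49778747558594), (86.43232727050781, 14.23069953918457), 37.1740837097168)
 depthz 17.723307845622884
b 2204 [ 509.3 -123.2] ((504.8026123046875, -126.94237518310547), (70.52538299560547, 35.66136932373047), 36.79509353637695)
 depthz 2.986539018363061
yaw 36.96010399192081 dist 79.09308661154002 origin by handle [ 449.59347949 -168.48519974]
tool shift mm [   5.7252871    54.97600682 -375.86220342] yaw now [ 1.79997966e+02 -1.78980954e-02  3.73685929e+01]
```

```bash
python3 -c "
from cell import r; print(r.tips_ahead)"; python3 -m jog '[[0,0,0,1.36,0.62,0,3],[0,0,0,0,0,4.5,3],[0,0,0,0,0,4.5,3],[0,0,0,0,0,4.5,3],[0,0,0,0,0,4.5,3],[0,0,0,0,0,1.5,3],[0,0,0,0,0,0,3],[0,0,0,0,0,0,3]]'
python3 - <<'E'
from h import *
print(r.tips_ahead); im,d,c,T=shot("wrist","w2.png")
E
```

```text
19.0
time: 6.2
ee_pos: [450.8, -169.2, 56.4]
tcp_rot: [179.9, -0.1, 37.2]
contact_force: [0.9, 0.6, 0.3]
grip_width: 0.353
gripper_force: 0.0
19.0
```

View pics/w2.png

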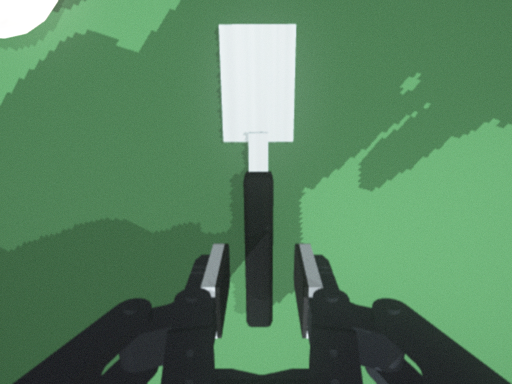

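The handle (columns 245–272) lies centred between the fingers. I go down and grip.

```bash
python3 -m jog '[[0,0,0,0,0,1.8,3],[0,0,0,0,0,1.4,3],[0,0,0,0,0,0,3],[0,0,0,0,0,0,1],[0,0,0,0,0,0,0.8],[0,0,0,0,0,0,0.8],[0,0,0,0,0,0,0.8],[0,0,0,0,0,0,0.8],[0,0,0,0,0,0,0.8]]' && python3 -m jog '[[0,0,0,0,0,-1,0.8],[0,0,0,0,0,-3,0.8],[0,0,0,0,0,-4,0.8],[0,0,0,0,0,-4,0.8],[0,0,0,0,0,-3,0.8],[0,0,0,0,0,-1,0.8],[0,0,0,0,0,0,0.8]]'
python3 - <<'E'
from h import *
im,d,c,T=shot("wrist","w3.png"); np.save('w3d.npy',d)
for q in r.landmark_of("wrist","spatula_tip")[:2]:
    u,v=np.round(q['pixel']).astype(int); print(q,d[v,u]); p=world(q['pixel'],d[min(v+3,383),u],c,T)[0]; print(p, pose()[:3,:3].T@(p-pose()[:3,3]))
E
```

```text
time: 7.15
ee_pos: [450.0, -168.8, 24.2]
tcp_rot: [179.9, -0.1, 37.2]
contact_force: [-1.3, -0.6, 6.7]
grip_width: 0.157
gripper_force: 59.8
time: 7.85
ee_pos: [450.3, -168.4, 184.6]
tcp_rot: [179.9, -0.2, 37.3]
contact_force: [-0.1, 0.4, -1.4]
grip_width: 0.159
gripper_force: 58.9
{'pixel': [258.6, 10.6], 'p': 0.88} 130.40427
[ 532.98474387 -105.20170415  162.88023046] [104.96382376   0.98133815  19.54424104]
```

View pics/w3.png

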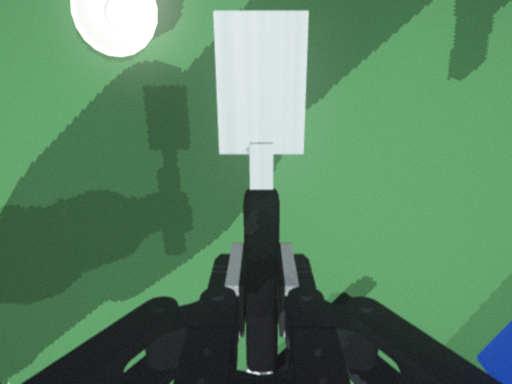

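The spatula is held square to the gripper, with its tip at tool (105, 1). I carry it over the tray.

```bash
python3 -m jog '[[0,0,0,1.2,-1.5,-1.5,0.8],[0,0,0,2.4,-2.8,-1.5,0.8],[0,0,0,2.5,-3,-1,0.8],[0,0,0,2.5,-3,-1,0.8],[0,0,0,2.5,-3,-1,0.8],[0,0,0,2.5,-3,-0.5,0.8],[0,0,0,2.5,-3,0,0.8],[0,0,0,2.5,-3,0,0.8],[0,0,0,2.5,-2.7,0,0.8],[0,0,0,1.5,-1,0,0.8],[0,0,0.118,0,0,0,0.8],[0,0,0.118,0,0,0,0.8],[0,0,0.118,0,0,0,0.8],[0,0,0.118,0,0,0,0.8],[0,0,0.118,0,0,0,0.8],[0,0,0.118,0,0,0,0.8],[0,0,0,0,0,0,0.8],[0,0,0,0,0,0,0.8]]'
python3 - <<'E'
from h import *
im,d,c,T=shot("wrist","w4.png"); np.save('w4d.npy',d); np.save('w4T.npy',T)
for l in("tray","lane","stand","spray_axis"):
    for q in r.landmark_of("wrist",l)[:3]:
        print(l,q,onplane(q['pixel'],{'lane':4,'spray_axis':80}.get(l,0),c,T).round(1))
E
```

```text
time: 9.75
ee_pos: [472.0, 174.4, 247.4]
tcp_rot: [179.9, 0.1, -3.2]
contact_force: [0.6, 1.0, -1.6]
grip_width: 0.156
gripper_force: 58.9
stand {'pixel': [304.4, 132.6], 'p': 0.26} [493.2 125.4   0. ]
```

View pics/w4.png

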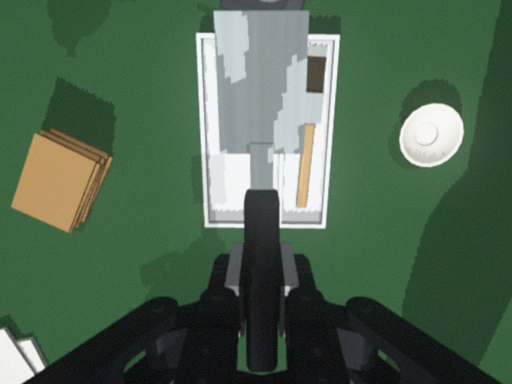

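The tray corners are visible: (197,34), (339,36), (326,228), (206,227). The divider runs at about column 302→283, partly hidden by the blade.

```bash
python3 - <<'E'
from h import *
c,T=cam("wrist"); im=cv2.imread('pics/w4.png')
g=im.min(2).astype(np.uint8)
# sub-pixel-ish border: outer edge scans on rows/cols
def left(v): x=np.arange(180,225); return x[np.argmax(g[v,180:225]>130)]-.5
def right(v): return 350-np.argmax(g[v,350:300:-1]>130)+.5
def bot(u): return 240-np.argmax(g[240:200:-1,u]>130)+.5
def top(u): return 20+np.argmax(g[20:60,u]>130)-.5
Lp=np.array([onplane((left(v),v),14,c,T)[:2] for v in range(50,215,5)])
Rp=np.array([onplane((right(v),v),14,c,T)[:2] for v in range(60,215,5)])
Bp=np.array([onplane((u,bot(u)),14,c,T)[:2] for u in list(range(215,235,3))+list(range(290,322,4))])
Tp=np.array([onplane((u,top(u)),14,c,T)[:2] for u in list(range(201,212,2))+list(range(312,336,4))])
def fit(P):
    vx,vy,x,y=cv2.fitLine(P.astype(np.float32),cv2.DIST_HUBER,0,.01,.01).ravel(); return np.array([x,y]),np.array([vx,vy])
F={k:fit(p) for k,p in dict(L=Lp,R=Rp,B=Bp,T=Tp).items()}
for k,(p,v) in F.items(): print(k,p.round(1),np.degrees(np.arctan2(v[1],v[0])).round(2))
def X(a,b):
    (p,v),(q,w)=F[a],F[b]; t=np.linalg.solve(np.c_[v,-w],q-p); return p+t[0]*v
C=np.array([X('L','B'),X('L','T'),X('R','T'),X('R','B')]); print(C.round(1),np.linalg.norm(np.diff(C,axis=0,append=C[:1]),axis=1))
m=C.mean(0); ex=(C[1]+C[2]-C[0]-C[3]); ex/=np.linalg.norm(ex); ey=np.array([-ex[1],ex[0]])
lane=m+25*ey; o=lane-25*ex; print("centre",m,"yaw",np.degrees(np.arctan2(ex[1],ex[0])),"lane",lane,"target",o)
P=pose(); print(P[:3,:3].T@(np.r_[o,0]-P[:3,3]), r.sense()['tcp_rot'])
E
```

```text
L [502.6 236.1] -3.91
R [489.7  99. ] -3.88
B [389.1 156.5] 85.95
T [592.2 163.9] 86.23
[[395.3 243.5]
 [596.6 229.7]
 [587.5  92.4]
 [385.5 106. ]] [201.77562 137.63913 202.46202 137.76202]
centre [491.23462 167.8907 ] yaw -3.8931632 lane [492.93204 192.83301] target [467.98972 194.53041]
[ -5.29123866 -19.30421151 248.19410296] [ 1.79993580e+02  5.86912383e-03 -3.30152392e+00]
```

```bash
python3 -m jog '[[0,0,0.0105,-0.53,-1.93,0,0.8],[0,0,0,0,0,2,0.8],[0,0,0,0,0,4.5,0.8],[0,0,0,0,0,4.5,0.8],[0,0,0,0,0,4.5,0.8],[0,0,0,0,0,3,0.8],[0,0,0,0,0,1.5,0.8],[0,0,0,0,0,0,0.8],[0,0,0,0,0,0,0.8]]'; python3 - <<'E'
from h import *
im,d,c,T=shot("wrist","w5.png"); P=pose(); print((P[:3,:3].T@(np.r_[467.99,194.53,28.2]-P[:3,3])).round(1),r.sense()['tcp_rot'].round(2))
E
```

```text
time: 10.9
ee_pos: [469.0, 194.9, 49.3]
tcp_rot: [-180.0, -0.1, -3.9]
contact_force: [0.1, 0.5, -0.4]
grip_width: 0.154
gripper_force: 58.9
[-1.3  0.7 21.6] [-1.7991e+02 -1.4000e-01 -3.9400e+00]
```

View pics/w5.png

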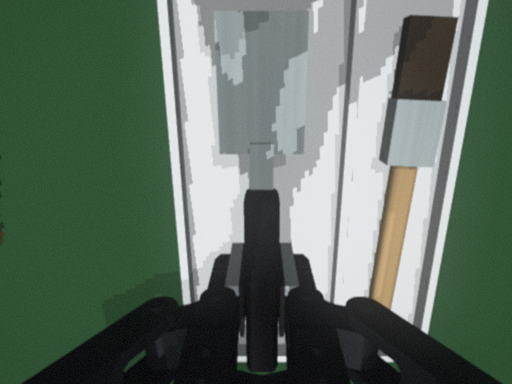

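The spatula is centred and parallel over the wide compartment. I lower it, watching the force.

```bash
python3 -m jog '[[0,0,0,-0.1,0,1,0.8],[0,0,0,0,0,0.7,0.8],[0,0,0,0,0,0.2,0.8],[0,0,0,0,0,0.1,0.8],[0,0,0,0,0,0,0.8],[0,0,0,0,0,0,0.8]]'
```

```text
time: 11.55
ee_pos: [467.2, 194.9, 28.4]
tcp_rot: [-180.0, -0.0, -3.9]
contact_force: [-0.4, 1.4, -0.7]
grip_width: 0.156
gripper_force: 59.0
```

```bash
python3 -m jog '[[0,0,0,0,0,0.08,0.8],[0,0,0,0,0,0,0.8],[0,0,0,0,0,0,0.8]]'
```

```text
time: 11.85
ee_pos: [467.2, 194.8, 28.2]
tcp_rot: [-180.0, -0.0, -3.9]
contact_force: [-1.8, -1.2, 6.8]
grip_width: 0.154
gripper_force: 60.0
```

Contact. I release and go up.

```bash
python3 -m jog '[[0,0,0,0,0,0,2],[0,0,0,0,0,0,3],[0,0,0,0,0,0,3],[0,0,0,0,0,0,3],[0,0,0,0,0,-1,3],[0,0,0,0,0,-3,3],[0,0,0,0,0,-4.5,3],[0,0,0,0,0,-4.5,3],[0,0,0,0,0,-4.5,3],[0,0,0,0,0,-4.5,2],[0,0,0,0,0,-3,0],[0,0,0,0,0,0,0]]'
python3 - <<'E'
from h import *
im,d,c,T=shot("wrist","w6.png")
for l,z in(("spatula",4),("spatula_tip",7),("spray_axis",80)):
    for q in r.landmark_of("wrist",l)[:3]: print(l,q,onplane(q['pixel'],z,c,T).round(1))
im,d,c,T=shot("scene")
# can/cap points near stand
uu,vv=np.meshgrid(np.arange(512),np.arange(384)); 
for n in("scene","top"):
    if n=="top": im,d,c,T=shot(n)
    m=d>0; W=world(np.c_[uu[m],vv[m]],d[m],c,T); col=im[m]
    k=(abs(W[:,0]-645)<45)&(abs(W[:,1]-172)<45)&(W[:,2]>15)&(W[:,2]<230); Q=W[k]
    print(n,k.sum(),Q.max(0).round(1))
    for z in range(20,200,10):
        s=Q[(Q[:,2]>=z)&(Q[:,2]<z+10)]
        if len(s)>3: print(z,len(s),s.mean(0).round(0),s.min(0).round(0)[:2],s.max(0).round(0)[:2])
E
```

```text
time: 13.05
ee_pos: [469.2, 195.4, 282.1]
tcp_rot: [-179.6, -0.4, -4.0]
contact_force: [-0.6, 0.4, 0.3]
grip_width: -0.002
gripper_force: 0.0
spatula {'pixel': [265.2, 155.0], 'p': 0.96} [463.7 191.9   4. ]
spatula_tip {'pixel': [259.3, 60.1], 'p': 0.97} [569.1 191.4   7. ]
scene 701 [682.3 203.2 167.2]
20 14 [671. 154.  26.] [650. 143.] [680. 178.]
30 47 [660. 168.  35.] [631. 144.] [679. 184.]
40 49 [661. 166.  45.] [634. 142.] [680. 185.]
50 41 [662. 165.  55.] [640. 142.] [681. 184.]
60 38 [661. 168.  65.] [636. 144.] [681. 183.]
70 35 [663. 170.  76.] [624. 139.] [682. 203.]
80 90 [659. 171.  86.] [619. 140.] [682. 202.]
90 48 [660. 167.  96.] [620. 145.] [681. 185.]
100 46 [661. 167. 105.] [637. 144.] [680. 184.]
110 60 [659. 167. 116.] [617. 142.] [678. 186.]
120 83 [650. 164. 126.] [618. 135.] [667. 185.]
130 35 [648. 162. 132.] [625. 142.] [662. 179.]
140 19 [647. 165. 146.] [625. 153.] [659. 170.]
150 33 [642. 164. 155.] [617. 154.] [656. 172.]
160 43 [643. 159. 163.] [626. 145.] [658. 174.]
top 430 [676.8 204.9 166.4]
20 5 [625. 145.  28.] [616. 133.] [639. 163.]
30 11 [625. 145.  35.] [615. 132.] [644. 169.]
40 12 [620. 150.  44.] [616. 134.] [632. 171.]
50 5 [618. 149.  55.] [615. 139.] [623. 166.]
70 16 [634. 156.  77.] [611. 129.] [674. 205.]
80 71 [632. 155.  86.] [611. 128.] [674. 204.]
90 19 [626. 147.  94.] [615. 130.] [669. 181.]
100 21 [636. 147. 106.] [616. 132.] [670. 176.]
110 40 [639. 149. 117.] [615. 134.] [677. 180.]
120 106 [634. 154. 126.] [615. 134.] [663. 181.]
130 14 [635. 151. 131.] [622. 142.] [649. 176.]
140 5 [630. 152. 147.] [627. 145.] [635. 160.]
150 24 [629. 158. 157.] [617. 145.] [655. 169.]
160 70 [640. 158. 163.] [627. 144.] [655. 169.]
```

View pics/w6.png

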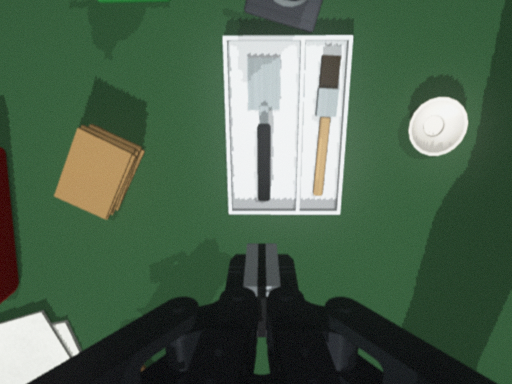

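The spatula lies straight in the wide compartment, blade towards the can, handle at (264,160). I move above the cap and measure it from close by.

```bash
python3 -m jog '[[0,0,0,2.5,0.3,-0.6,0],[0,0,0,4.5,0.7,-0.6,0],[0,0,0,4.5,0.7,-0.6,0],[0,0,0,3.9,0.6,0,0],[0,0,0,2,0.3,0,0],[0,0,0,0,0,0,0],[0,0,0,0,0,0,0]]'
python3 - <<'E'
from h import *
im,d,c,T=shot("wrist","w7.png")
for q in r.landmark_of("wrist","spray_axis")[:3]: print(q,onplane(q['pixel'],80,c,T).round(1))
uu,vv=np.meshgrid(np.arange(512),np.arange(384)); m=d>0
W=np.zeros(d.shape+(3,)); W[m]=world(np.c_[uu[m],vv[m]],d[m],c,T)
k=m&(abs(W[...,0]-641)<40)&(abs(W[...,1]-158)<40)&(W[...,2]>140)&(W[...,2]<200); Q=W[k]
h,e=np.histogram(Q[:,2],np.arange(140,202,2)); print(dict(zip(e[:-1],h)))
zt=e[h.argmax()]+1; s=k&(abs(W[...,2]-zt)<3)
mm=s.astype(np.uint8); n,lab,st,ce=cv2.connectedComponentsWithStats(mm); i=1+st[1:,4].argmax(); S=W[lab==i]
print(st[i],ce[i],S.mean(0),np.median(S[:,2]),cv2.minEnclosingCircle(S[:,:2].astype(np.float32)),S.min(0),S.max(0))
E
```

```text
time: 14.05
ee_pos: [638.1, 156.4, 293.9]
tcp_rot: [179.9, 0.2, -4.0]
contact_force: [-0.1, -0.2, 0.3]
grip_width: -0.002
gripper_force: 0.0
{'pixel': [93.7, 137.0], 'p': 0.62} [674.1 317.1  80. ]
{np.int64(140): np.int64(0), np.int64(142): np.int64(5), np.int64(144): np.int64(21), np.int64(146): np.int64(14), np.int64(148): np.int64(16), np.int64(150): np.int64(24), np.int64(152): np.int64(16), np.int64(154): np.int64(21), np.int64(156): np.int64(76), np.int64(158): np.int64(71), np.int64(160): np.int64(53), np.int64(162): np.int64(722), np.int64(164): np.int64(182), np.int64(166): np.int64(0), np.int64(168): np.int64(0), np.int64(170): np.int64(0), np.int64(172): np.int64(0), np.int64(174): np.int64(0), np.int64(176): np.int64(0), np.int64(178): np.int64(0), np.int64(180): np.int64(0), np.int64(182): np.int64(0), np.int64(184): np.int64(0), np.int64(186): np.int64(0), np.int64(188): np.int64(0), np.int64(190): np.int64(0), np.int64(192): np.int64(0), np.int64(194): np.int64(0), np.int64(196): np.int64(0), np.int64(198): np.int64(0)}
[242 165  36  35 957] [259.5276907 181.5569488] [642.27367668 156.05026348 163.32694216] 163.3905028009005 ((641.453369140625, 156.10365295410156), 13.920790672302246) [627.87873633 142.55111383 160.06019471] [655.29335605 169.75768722 165.73774284]
```

View pics/w7.png

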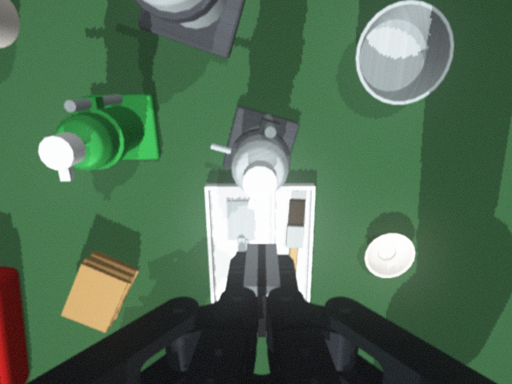

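The cap's top is centred at (641.5,156.1), z 163.4, radius 13.9, which matches the description. In the picture it is at (260,181) on the small grey can. I centre over it and go down close.

```bash
python3 -m jog '[[0,0,0,0.35,0,0,0],[0,0,0,0,0,3,0],[0,0,0,0,0,4,0],[0,0,0,0,0,2.5,0],[0,0,0,0,0,0.9,0],[0,0,0,0,0,0,0],[0,0,0,0,0,0,0],[0,0,0,0,0,0,0]]'
```

```text
time: 14.95
ee_pos: [643.3, 156.8, 193.4]
tcp_rot: [-179.9, -0.2, -3.9]
contact_force: [-0.3, 0.5, 0.4]
grip_width: 0.003
gripper_force: 0.0
```

```bash
python3 -m jog '[[0,0,0,-0.1,0,0.4,0],[0,0,0,0,0,0.3,0],[0,0,0,0,0,0,0],[0,0,0,0,0,0,0]]'; python3 -m jog '[[0,0,0,0,0,0.2,0],[0,0,0,0,0,0,0],[0,0,0,0,0,0,0]]'; python3 -m jog '[[0,0,0,0,0,0.15,0],[0,0,0,0,0,0,0],[0,0,0,0,0,0,0]]'
```

```text
time: 15.35
ee_pos: [641.3, 156.8, 184.4]
tcp_rot: [180.0, 0.0, -3.9]
contact_force: [0.7, -0.2, -0.3]
grip_width: -0.002
gripper_force: 0.0
time: 15.65
ee_pos: [641.5, 156.7, 182.7]
tcp_rot: [-180.0, -0.0, -3.9]
contact_force: [-0.3, 0.7, 1.6]
grip_width: 0.003
gripper_force: 0.6
time: 15.95
ee_pos: [641.5, 156.7, 181.4]
tcp_rot: [-180.0, -0.0, -3.9]
contact_force: [-1.1, -0.5, 4.6]
grip_width: 0.001
gripper_force: 2.4
```

```bash
python3 -m jog '[[0,0,0,0,0,0.2,0],[0,0,0,0,0,0.2,0],[0,0,0,0,0,0,0]]'; python3 -m jog '[[0,0,0,0,0,0.1,0],[0,0,0,0,0,0,0]]'
```

```text
time: 16.25
ee_pos: [641.6, 156.7, 177.5]
tcp_rot: [-180.0, -0.0, -3.9]
contact_force: [-1.9, -0.1, 7.3]
grip_width: 0.001
gripper_force: 3.5
time: 16.45
ee_pos: [641.6, 156.7, 176.7]
tcp_rot: [-180.0, -0.0, -3.9]
contact_force: [-2.1, -0.7, 7.7]
grip_width: 0.001
gripper_force: 3.8
```

```bash
python3 -m jog '[[0,0,0,0,0,0.15,0],[0,0,0,0,0,0,0]]'; python3 -m jog '[[0,0,0,0,0,0.06,0],[0,0,0,0,0,0,0]]'
```

```text
time: 16.65
ee_pos: [641.6, 156.7, 175.6]
tcp_rot: [-180.0, -0.0, -3.9]
contact_force: [-2.4, -0.3, 9.6]
grip_width: -0.005
gripper_force: 4.6
time: 16.85
ee_pos: [641.6, 156.7, 175.6]
tcp_rot: [-179.9, -0.0, -3.9]
contact_force: [-3.9, -0.1, 12.2]
grip_width: 0.0
gripper_force: 6.2
```

The cap is on its stop (position fixed, 12 N). I hold briefly, then release upward and move clear.

```bash
python3 -m jog '[[0,0,0,0,0,0,0],[0,0,0,0,0,0,0],[0,0,0,0,0,0,0],[0,0,0,0,0,0,0]]'; python3 -m jog '[[0,0,0,0,0,-1,0],[0,0,0,0,0,-2,0],[0,0,0,0,0,-4,0],[0,0,0,0,0,-4,0],[0,0,0,0,0,-1,0],[0,0,0,0,0,0,0],[0,0,0,0,0,0,0]]'
python3 - <<'E'
from h import *
im,d,c,T=shot("wrist")
uu,vv=np.meshgrid(np.arange(512),np.arange(384)); m=d>0
W=world(np.c_[uu[m],vv[m]],d[m],c,T); k=(np.hypot(W[:,0]-641.5,W[:,1]-156)<12)&(W[:,2]>140)&(W[:,2]<180); print("cap z",np.median(W[k,2]))
im,d,c,T=shot("top","end.png"); cv2.imwrite('pics/endc.png',cv2.resize(im[85:325,120:360,::-1],(600,600)))
for l,z in(("spatula",4),("spatula_tip",7)): print([(q['p'],onplane(q['pixel'],z,c,T).round()) for q in r.landmark_of("top",l)])
E
```

```text
time: 17.25
ee_pos: [641.6, 156.7, 175.6]
tcp_rot: [-179.9, -0.0, -3.9]
contact_force: [-4.5, -0.3, 12.9]
grip_width: 0.0
gripper_force: 6.2
time: 17.95
ee_pos: [640.4, 157.0, 292.3]
tcp_rot: [180.0, 0.1, -3.9]
contact_force: [0.4, -0.4, -0.9]
grip_width: -0.003
gripper_force: 0.0
cap z 163.4276291944734
[(0.67, array([475., 202.,   4.]))]
[(0.68, array([572., 190.,   7.])), (0.6, array([ 190., -315.,    7.]))]
```

View pics/endc.png

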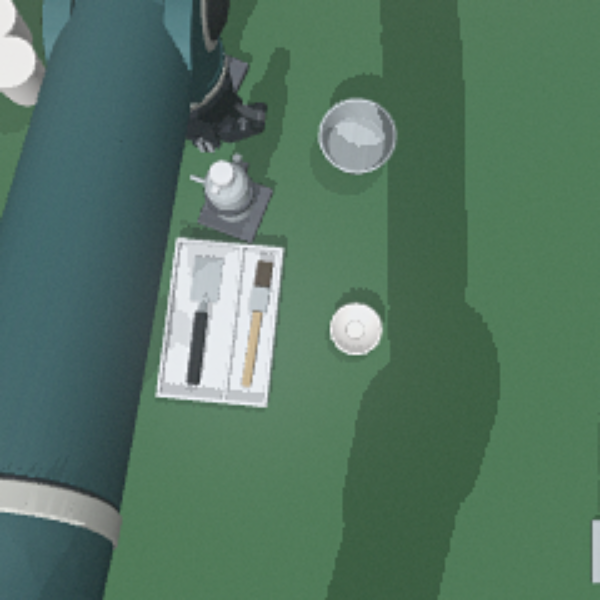

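The spatula lies straight in the compartment at crop (203,320), the cap is back at 163.4 mm, and the brush, dish and sieve are unmoved.

```bash
python3 -c "
from cell import r; print(r.job_done())"
```

```text
the job is handed in; nothing more can be done
None
```

The job is handed in after about 18 s of robot time: the spatula lies flat and straight in the wide compartment, blade towards the can; the cap was held on its stop for about 0.6 s at up to 13 N and sprang back to its starting height; the brush, dish and sieve look undisturbed, and the seed packets, hidden in the last picture, were never approached.

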